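# Fit the splined yoke on the gearbox shaft

### The arm

A 7-joint arm with a two-finger parallel gripper is mounted at the origin on the work surface; the furniture and walls round the work are solid. World frame = base frame: x ahead of the robot, y to its left, z up, the work surface at z = 0. Lengths are in mm, angles in degrees, forces in N, time in s.
With the tool pointing down it reaches from about 350 to 900 mm from the base axis. Payload 19.9 kg.
Tool frame: the origin (TCP) lies at the very end of the fingers, on their centre line; the grasp point (between the pads) lies 19 mm behind it; z points along the fingers, y is the line along which they close (so a half turn about z gives the same grasp; the last joint's range is limited). The gripper opens to 85 mm and grips with 20 to 120 N. Pads are 22 mm wide; open, the fingers measure 114 mm over their backs; the gripper's body (76 mm by 85 mm) begins 54 mm behind the grasp point. The pads swing forward as they close: fully open they stand 13 mm farther back than shut.
Start: joints at [-67.638, 23.915, -0.59, 92.452, 0.269, 63.638, -3.037], TCP at [261.554, 567.619, 231.26] pointing down, gripper open.
Joint ranges: [-161.28, 161.28], [-22.2, 115.67], [-73.04, 71.86], [3.21, 147.25], [-68.34, 248.33], [10.77, 114.83], [-161.83, 161.83]. Speed limits (degrees/s): [108.29, 108.29, 136.94, 136.94, 172.46, 172.46, 172.46].

### API

Orientations are given as [roll, pitch, yaw] about the fixed x, y, z axes, in that order (R = Rz(yaw) Ry(pitch) Rx(roll)).
In Python, from plant import r, imaging, ticket gives the robot as it stands. The module is installed in compiled form; this text tells all that it offers.
- The arm moves only by the tool carry_out, never from a script. Its argument "increments" is a list that holds one entry, the list of rows, each a list of 4 numbers: the shift along the tool's x, y, z in units of 40 mm (1.0 is 40 mm), then the turn about the tool's z in units of 5 degrees (1.0 is 5 degrees). A call has 1 to 8 rows; each row shifts and turns the commanded pose from where the row before left it, along the tool's axes as they then stand; what a row does not reach is not made up. A row lasts 1/12 s, in which the tool goes at most 41.7 mm and 7.16 degrees, less where a joint would pass 70% of its speed; a pose out of reach is approached as far as the arm can. A call is refused whole if a number of a shift passes 1 or a number of a turn 1, either way. A call with a gripper value outside its range is refused whole. "claw" is the opening, from 0 (shut) to 1 (fully open), set as the call begins (left out, the last holds). The fingers move at their own pace and stop on an object; "newtons" is the grip in N (left out, the last holds). Time passes only in rows, so rows that do not move let the fingers close. It gives the time, the measured TCP pose, the force, the opening and the grip force at its end, in the units of the state.
- r.get_state(): the state, without advancing time (a new reading comes with each control period).
- imaging.snapshot(name): name is "side" or "top" or "wrist"; returns (picture, depth): 420x560x3 uint8, red, green, blue; 420x560 float32, mm along the optical axis (not along the pixel's ray), 0 where there is no reading.
- imaging.get_calibration(name): a dict with "camera_matrix" (3x3 intrinsics, pixels), "k1" (the pictures are not rectified: a ray, as slopes to the right and down, at radius r is drawn at 1 + k1 r^2 times it, then the intrinsics apply), "world_from_camera" (4x4, takes a point from camera to world coordinates). Camera axes: x right, y up, looking along -z (the intrinsics and any distortion apply to the point x, -y, -z); pixel columns grow to the right and rows downward; lengths in mm; the calibration is good to about 2 mm. A picture is of the moment at which its call begins: read the wrist's pose just before it. get_calibration takes no time and is no camera call; for the wrist camera it gives the pose at the moment of the call.
- ticket.finish_job(): hands the job in; it is judged then, once.
The state is a dict: "time_s": time; "joint_pos": joint angles; "qd": joint speeds; "tau": joint torques, N m; "ee_pos": TCP position; "eef_rot": TCP orientation; "force": force on the tool from outside, world axes, zero at the start; "torque": the same for the moment, N m; "opening": finger opening in mm; "gripper_force": force on a finger pad.
Only numpy, scipy, OpenCV 4.12 (cv2) and the standard library are available. Lean on these libraries where they do the work, as an engineer would, in place of code of your own. Each camera call takes 0.05 s, during which the arm holds its last target. There are 200 camera calls.

### The job

Fit the steel drive yoke on the gearbox's upright splined output shaft: set it over the shaft's nose, rock it round under light pressure until the splines mesh, and slide it down until its sleeve sits fully home on the collar. Do not force it. Then turn the yoke, and the stiff shaft with it, until the line through its two ears runs parallel to the long side of the gearbox, let go, and leave the other things on the bench where they lie.

Things in the scene. Friction and masses are not known exactly. Their poses are not given: they have to be found in the camera images.
- yoke: Loose dark steel drive yoke, 0.25 to 0.5 kg, standing upright. Origin: centre of its sleeve's underside, z up the bore. Sleeve: 58 mm outer diameter, 30 mm high, open both ends; 8 straight internal teeth over its full height, 4.5 mm wide, tips 17 mm and grooves 24 mm from the axis, at 22.5, 67.5, ... degrees from its x axis. Half-turn alike. Force over 80 N on gearbox or shaft is forcing.
- yoke_grip (a point): Point on the yoke's axis midway between its two ears, 52 mm above its underside; axes as the yoke's. The flat ears stand on the sleeve at +y and -y, from 27 to 67 mm above the underside: each 30 mm wide along x, 8 mm thick, outer faces 56 mm apart: grip across them along y. The line through the ears is the y axis.
- gearbox: Grey gear reducer fixed to the bench. Origin: centre of its underside. Foot 84 mm along its x and 116 mm along its y (the long side), housing 34 mm high, round collar of 68 mm diameter up to z = 44 mm. In the middle the steel splined output shaft stands up along z. The shaft turns about z but is stiff: about 0.2 N m.
- shoulder (a point): Centre of the collar's top face on the shaft axis, 44 mm above the gearbox's underside; axes as the gearbox's, fixed to the housing. The yoke's underside must come to rest here.
- spline_top (a point): Point on the shaft axis at the upper ends of the splines, 30 mm above the collar; axes as the housing's (do not turn with the shaft). 8 splines, 6.6 mm wide, tips 23 mm from the axis, run from here down to the collar. The angle at which they stand differs each time and is not measured: find it by feel under 5 to 15 N (or by sight). It repeats every 45 degrees; meshed play is 0.065 rad either way.
- nose_tip (a point): Top of the shaft, 50 mm above the collar, on its axis. Above the splines the shaft is a plain round nose of 16 mm radius (1 mm radial play in the yoke) for 12 mm, then tapers over 8 mm to 10 mm radius at this tip. Unmeshed, the yoke rests on the spline ends with its underside 20 mm below this point.
- tape_blue: Bystander: blue roll of tape lying flat, 72 mm diameter, 20 mm high; origin under its centre. Leave alone.
- fuse_pack: Bystander: small teal carton, 51 x 70 x 35 mm; origin under its centre. Leave alone.
Mind the look-alikes: they are no part of the job. What is shaped like the yoke but blue is not meant.

How it is judged (in metres and radians):
On the way, in this order (a step that is already met when the one before it is completed fails the run):
1. the yoke sits on the shaft's nose, upright, its splines not yet meshed (horizontal distance between yoke and shoulder below 0.004 m and z of yoke in the frame of shoulder between 0.005 and 0.045 m and angle between yoke's own z axis and vertical below 0.12 rad), for 0.1 s.
2. the splines have meshed and the yoke is fully home on the collar (horizontal distance between yoke and shoulder below 0.003 m and z of yoke in the frame of shoulder below 0.003 m), for 0.1 s.
At the end, for the whole second after the job is handed in: The yoke is at rest and let go, meshed and fully home: its underside within 3 mm of the collar's top, its axis within 3 mm of the shaft's and within 0.06 rad of vertical, and the line through its ears within 0.12 rad (7 degrees) of parallel to the gearbox's long side (either way round) (all of step 2 and angle between yoke's own z axis and vertical below 0.06 rad and angle between the y axis of yoke and the y axis of gearbox, either way round below 0.12 rad and linear speed of yoke below 0.02 m/s); the robot touches nothing.
It fails at once if the yoke is forced: more than 80 N between it and the gearbox or its shaft (contact force between yoke and gearbox above 80 N).
It fails at once if the tape roll or the carton is moved by more than 30 mm (distance of any of tape_blue, fuse_pack from where it was at the start of the episode above 0.03 m).
It also fails if it takes over 67 s, if anything falls off the work surface, if the arm or the gripper's body presses on something with over 40 N, if the wrist force passes 120 N, or if a joint passes its speed limit or range.

## Working session

There is one attempt and no reset: what is moved stays moved. The work goes in short steps, Python scripts to look and compute and a tool call to move; the robot and the scene stay as the last step left them, time stands still between calls to the robot, and variables do not carry over. Pictures are saved under pics/ and viewed, at most 10 in all, crops included, and the job is handed in when it is done.

Besides the shell and the picture viewer there is one more tool, called after "Emit:" as name([rows], argument=value, ...), one row to a line, values as JSON. carry_out: Moves the arm, as the interface text tells. Its arguments: {"type":"object","properties":{"increments":{"type":"array"},"claw":{"type":"number"},"newtons":{"type":"number"}},"required":["increments"]}

```bash
mkdir -p pics; cat > h.py <<'E'
import numpy as np, cv2
from plant import r, imaging, ticket
def snap(n):
    c=imaging.get_calibration(n); p,d=imaging.snapshot(n); return p,d,c
def pts(d,c):
    K=np.array(c["camera_matrix"]);T=np.array(c["world_from_camera"]);k=c["k1"]
    v,u=np.mgrid[0:d.shape[0],0:d.shape[1]]
    x=(u-K[0,2])/K[0,0];y=(v-K[1,2])/K[1,1]
    rd=np.hypot(x,y);ru=rd.copy()
    for _ in range(8): ru=rd/(1+k*ru**2)
    s=np.where(rd>0,ru/np.maximum(rd,1e-9),1);x=x*s;y=y*s
    P=np.stack([x*d,-y*d,-d],-1)
    W=P@T[:3,:3].T+T[:3,3]; W[d<=0]=np.nan; return W
E
python3 - <<'E'
from h import *
print(r.get_state())
ims=[]
for n in ("top","side"):
    p,d,c=snap(n); np.savez(f"/tmp/{n}.npz",p=p,d=d,W=pts(d,c)); cv2.imwrite(f"pics/{n}0.png",p[...,::-1]); print(n,np.array(c["world_from_camera"]).round(2).tolist(),c["k1"],np.array(c["camera_matrix"]).tolist())
E
```

```text
{'time_s': 0.0, 'joint_pos': array([-67.63665845,  23.94844225,  -0.59122014,  92.48566802,
         0.2698956 ,  63.63683319,  -3.03866113]), 'qd': array([-0.09104274, -0.02234366,  0.03230804,  0.00133522, -0.06474307,
       -0.00291696, -0.031251  ]), 'tau': array([ 7.26796884e-05, -8.64417744e+01,  6.78776801e-01, -4.34919977e+01,
        1.90054416e-02,  7.22452125e-03,  2.03388811e-05]), 'ee_pos': array([261.43430548, 567.31662651, 230.65474583]), 'eef_rot': array([-1.79930626e+02,  5.38375630e-03,  1.55258469e+02]), 'force': array([-0.30257128,  0.00906531,  0.06236955]), 'torque': array([-0.01956611,  0.03934643,  0.01805889]), 'gripper_force': 0.0, 'opening': 85.37940777797401}
top [[-0.08, 0.98, -0.2, 448.12], [-1.0, -0.08, 0.02, -20.03], [0.0, 0.2, 0.98, 986.9], [0.0, 0.0, 0.0, 1.0]] -0.11751367506175005 [[409.88044694181656, 0.0, 280.6275495816021], [0.0, 409.88044694181656, 209.85351569092433], [0.0, 0.0, 1.0]]
side [[-0.11, -0.66, 0.74, 1384.57], [0.99, -0.09, 0.07, 46.78], [0.02, 0.75, 0.66, 732.03], [0.0, 0.0, 0.0, 1.0]] -0.09558223751318057 [[445.1910253907907, 0.0, 281.9462840785822], [0.0, 445.1910253907907, 201.3536468837663], [0.0, 0.0, 1.0]]
```

View pics/top0.png

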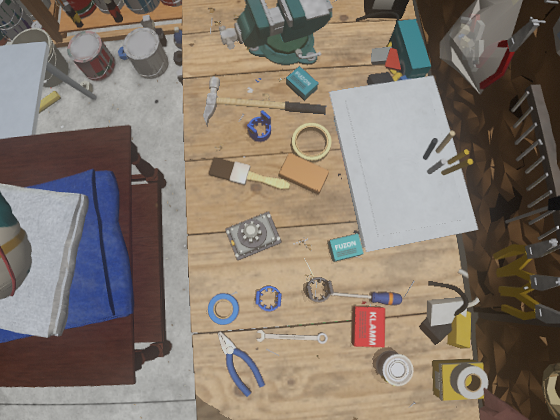

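View pics/side0.png

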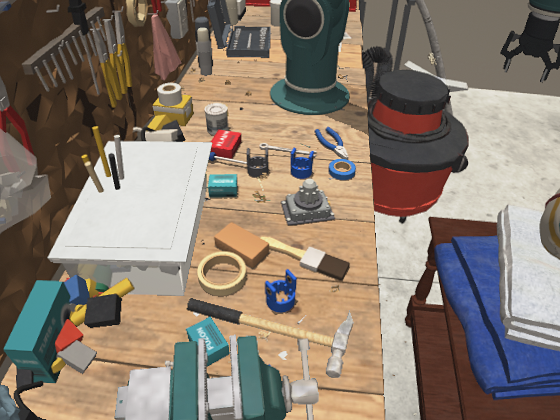

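The top view shows the gearbox at (253,236) and the dark yoke at (317,289). Blue look-alikes are at (268,298) and (260,127), and a screwdriver lies right of the yoke with its tip near (333,293). Next I measure with depth.

```bash
python3 - <<'E'
from h import *
from scipy.optimize import least_squares
A=np.load("/tmp/top.npz");W=A["W"];p=A["p"];B=np.load("/tmp/side.npz");WB=B["W"]
def roi(W,u0,u1,v0,v1): return W[v0:v1,u0:u1].reshape(-1,3)
def rect(q,lab):
    (c,s,a)=cv2.minAreaRect(q[:,:2].astype(np.float32)); print(lab,len(q),"c",np.round(c,1),"s",np.round(s,1),"a",round(a,1),"z",np.round(np.percentile(q[:,2],[2,50,98]),1),"mean",q.mean(0).round(1))
Y=roi(W,297,337,268,312)
for lo,hi in((8,24),(24,40),(45,60),(60,75)):
    q=Y[(Y[:,2]>lo)&(Y[:,2]<hi)]
    if len(q)>4: rect(q,f"yoke {lo}-{hi}")
q=Y[Y[:,2]>60]; print(q.round(0).astype(int).tolist()[:90])
G=roi(W,215,292,200,268)
for lo,hi in((5,60),(25,36),(40,47),(60,76),(80,100)):
    q=G[(G[:,2]>lo)&(G[:,2]<hi)]
    if len(q)>4: rect(q,f"gear {lo}-{hi}")
YS=roi(WB,240,274,140,182);q=YS[YS[:,2]>55];rect(q,"yoke side >55"); 
GS=roi(WB,275,340,170,228)
for lo,hi in((5,36),(40,47),(68,76),(80,100)):
    q=GS[(GS[:,2]>lo)&(GS[:,2]<hi)]
    if len(q)>4: rect(q,f"gearS {lo}-{hi}")
a=cv2.resize(p[262:318,245:345],None,fx=7,fy=7,interpolation=cv2.INTER_CUBIC)[:,:,::-1]
b=cv2.resize(p[205:265,215:300],None,fx=7,fy=7,interpolation=cv2.INTER_CUBIC)[:,:,::-1]
cv2.imwrite("pics/a.png",a[:300*2]); cv2.imwrite("pics/b.png",b)
E
```

```text
yoke 8-24 62 c [ 452.5 -118.6] s [70.8 55.8] a 83.6 z [ 8.4 15.  23.1] mean [ 454.1 -114.5   15. ]
yoke 24-40 149 c [ 448.2 -107.8] s [57.7 51.3] a 9.9 z [25.1 29.5 35.3] mean [ 448.7 -111.7   29.6]
yoke 45-60 20 c [ 447.9 -107.2] s [27.5 50.1] a 8.4 z [45.2 54.1 59.6] mean [ 447.3 -106.9   52.8]
yoke 60-75 100 c [ 447.8 -111. ] s [29.7 56.7] a 5.8 z [60.8 66.  69.9] mean [ 448.1 -110.9   65.9]
[[465, -130, 64], [464, -133, 64], [464, -135, 65], [462, -130, 66], [462, -132, 66], [462, -134, 70], [462, -137, 65], [460, -130, 66], [460, -132, 64], [460, -135, 64], [460, -136, 67], [458, -130, 64], [458, -132, 66], [458, -134, 67], [457, -136, 65], [460, -83, 63], [460, -85, 67], [459, -87, 67], [456, -132, 66], [455, -133, 70], [455, -136, 65], [458, -83, 67], [457, -85, 65], [457, -87, 62], [454, -130, 60], [453, -132, 63], [453, -134, 62], [453, -136, 67], [453, -138, 65], [455, -82, 65], [455, -85, 68], [455, -87, 67], [455, -89, 65], [451, -131, 66], [451, -133, 68], [451, -135, 69], [451, -138, 65], [453, -82, 67], [453, -84, 67], [453, -87, 68], [453, -89, 63], [449, -131, 67], [
[... 1059 characters left out ...]
 [586.9  31.6  43.9]
gear 60-76 84 c [589.7  32.9] s [42.9 43. ] a 17.1 z [63.  72.9 75.8] mean [586.3  31.4  71.9]
gear 80-100 165 c [589.9  32.5] s [30.2 29.9] a 40.4 z [83.4 91.6 96.7] mean [589.3  32.3  91.1]
yoke side >55 51 c [ 450.8 -110.5] s [34.5 52.3] a 9.8 z [57.1 65.6 68.9] mean [ 454.1 -108.8   64.6]
gearS 5-36 1118 c [538.4  34.8] s [132. 225.] a 85.6 z [ 5.4 19.3 35.3] mean [583.8  30.9  19.9]
gearS 40-47 225 c [597.5  31.5] s [57.4 63.9] a 4.1 z [40.4 43.3 46.5] mean [604.3  31.9  43.4]
gearS 68-76 88 c [597.5  33.6] s [32.6 44. ] a 14.2 z [68.2 72.5 75.8] mean [600.6  32.   72.1]
gearS 80-100 128 c [595.3  31.2] s [26.4 29.9] a 3.5 z [80.5 89.2 95.1] mean [596.8  30.9  88.6]
```

View pics/a.png

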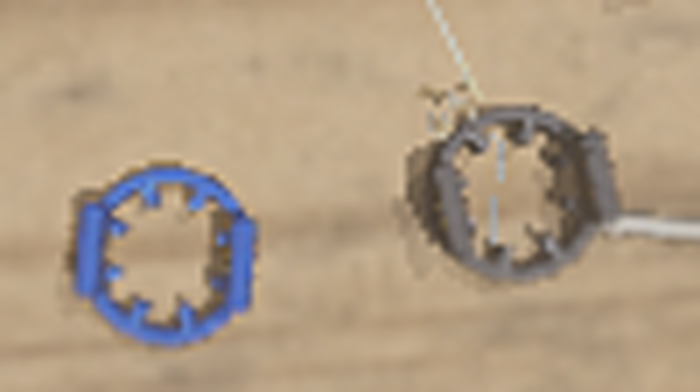

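View pics/b.png

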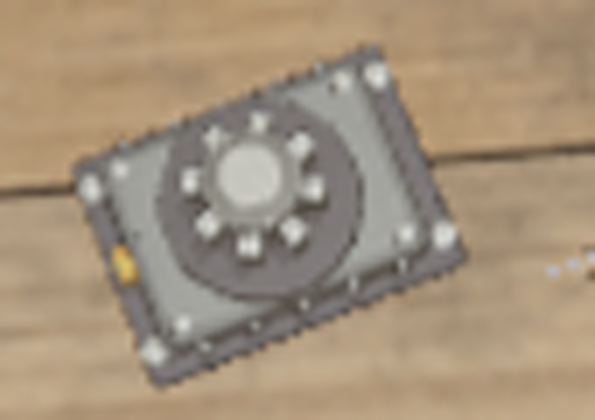

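The crops show the dark yoke's ears left and right of its bore (about (455,215) and (597,180) in the crop). They also show the shaft nose with 8 splines, one at crop (315,190) around centre (254,185). I'll refine the angles.

```bash
cat >> h.py <<'E'
def ray(u,v,c,z):
    K=np.array(c["camera_matrix"]);T=np.array(c["world_from_camera"]);k=c["k1"]
    x=(u-K[0,2])/K[0,0];y=(v-K[1,2])/K[1,1];rd=np.hypot(x,y);ru=rd
    for _ in range(8): ru=rd/(1+k*ru**2)
    s=ru/max(rd,1e-9);d=T[:3,:3]@np.array([x*s,-y*s,-1]);o=T[:3,3];return (o+d*(z-o[2])/d[2])
def go(x,y,z,yaw=None):
    s=r.get_state();p=s["ee_pos"];a=s["eef_rot"][2]
    ty=a if yaw is None else yaw
    dt=-((ty-a+180)%360-180)/5
    t=np.radians(ty);d=np.array([x,y,z])-p
    print("t",round(s["time_s"],2),"pos",p.round(1),"rpy",s["eef_rot"].round(1),"F",s["force"].round(1),"op",round(s["opening"],1),"| turn units",round(dt,2),"then shift units",(np.array([d[0]*np.cos(t)+d[1]*np.sin(t),d[0]*np.sin(t)-d[1]*np.cos(t),-d[2]])/40).round(3))
E
python3 - <<'E'
from h import *
c=imaging.get_calibration("top");W=np.load("/tmp/top.npz")["W"]
S=np.array([(259,122),(303,145),(315,190),(294,233),(249,245),(207,224),(190,181),(214,137)])
P=np.array([ray(u/7+215-.43,v/7+205-.43,c,74) for u,v in S]);m=P.mean(0);D=P-m
print("shaft",m.round(1),"rad",np.hypot(D[:,0],D[:,1]).round(1),"ang",(np.degrees(np.arctan2(D[:,1],D[:,0]))%45).round(1))
C=[ray(u/7+215-.43,v/7+205-.43,c,10) for u,v in((375,45),(78,165),(160,385),(467,255))]
for i in range(4):
    d=C[(i+1)%4]-C[i];print("foot edge",np.hypot(*d[:2]).round(1),np.degrees(np.arctan2(d[1],d[0])).round(1)%180)
print("foot c",np.mean(C,0).round(1))
Y=W[268:312,297:337].reshape(-1,3);q=Y[Y[:,2]>60];e=[q[q[:,1]<-111],q[q[:,1]>=-111]]
for k in e:
    v=cv2.fitLine(k[:,:2].astype(np.float32),cv2.DIST_L2,0,.01,.01).ravel();print("ear",len(k),k.mean(0).round(1),np.degrees(np.arctan2(v[1],v[0])).round(1), cv2.minAreaRect(k[:,:2].astype(np.float32)))
d=e[1].mean(0)-e[0].mean(0);print("y dir",np.degrees(np.arctan2(d[1],d[0])))
go(448,-111,180,186)
E
```

```text
shaft [589.8  32.6  74. ] rad [20.4 20.3 19.8 20.4 19.6 19.6 20.6 20.3] ang [36.5 34.8 35.2 35.2 36.6 36.1 37.3 35.6]
foot edge 110.7 107.8
foot edge 81.3 16.80000000000001
foot edge 113.5 108.5
foot edge 80.0 18.9
foot c [589.9  31.4  10. ]
ear 51 [ 450.9 -134.3   65.8] 8.5 ((450.991943359375, -134.32301330566406), (28.255781173706055, 8.695878982543945), 9.403884887695312)
ear 49 [445.2 -86.6  66.1] 7.2 ((445.3240051269531, -86.65714263916016), (29.713289260864258, 7.809846878051758), 5.999446392059326)
y dir 96.74578030060621
t 0.1 pos [261.5 567.3 230.7] rpy [-179.9    0.   155.3] F [ 0.5 -0.9 -0.1] op 85.7 | turn units -6.15 then shift units [ -2.865 -17.353   1.268]
```

Emit:
carry_out([
  [[0,-1,0,-0.9],[0,-1,0,-0.9],[0,-1,0,-0.9],[0,-1,0,-0.9],[0,-1,0,-0.9],[0,-1,0,-0.9],[0,-1,0,-0.9],[0,-1,0,0]],
], claw=1)

```text
time_s: 0.77
ee_pos: [211.5, 254.7, 230.9]
eef_rot: [-180.0, -0.0, -172.9]
force: [1.9, -0.4, 1.3]
opening: 85.8
gripper_force: 0.0
```

```bash
python3 -c "
from h import *
go(448.1,-110.5,150,187)"
```

```text
t 0.77 pos [211.5 254.7 230.9] rpy [-180.    -0.  -172.9] F [ 1.9 -0.4  1.3] op 85.8 | turn units 0.03 then shift units [-4.758 -9.782  2.023]
```

Emit:
carry_out([
  [[-1,-0.8,0,0],[-1,-0.9,0,0],[-0.8,-1,0,0],[-0.5,-1,0,0],[-0.5,-1,0,0],[-0.4,-1,0,0],[-0.3,-1,0,0],[-0.2,-1,0,0]],
])

```text
time_s: 1.43
ee_pos: [407.0, -4.0, 231.4]
eef_rot: [-180.0, 0.0, -173.2]
force: [1.3, 0.8, -0.5]
opening: 85.1
gripper_force: 0.0
```

```bash
python3 -c "
from h import *
go(448.1,-110.5,150,187)"
```

```text
t 1.43 pos [407.   -4.  231.4] rpy [-180.     0.  -173.2] F [ 1.3  0.8 -0.5] op 85.1 | turn units -0.05 then shift units [-0.694 -2.768  2.036]
```

Emit:
carry_out([
  [[-0.2,-0.9,0,0],[-0.2,-0.9,0,0],[-0.2,-0.6,0.3,0],[-0.1,-0.37,0.6,0],[0,0,0.6,0],[0,0,0.5,0],[0,0,0,0],[0,0,0,0]],
])

```text
time_s: 2.1
ee_pos: [446.7, -108.7, 151.1]
eef_rot: [-180.0, -0.1, -173.3]
force: [0.4, -0.4, 0.8]
opening: 85.4
gripper_force: 0.0
```

```bash
python3 - <<'E'
from h import *
go(448.1,-110.5,33,187)
p,d,c=snap("wrist");cv2.imwrite("pics/w1.png",p[...,::-1]);W=pts(d,c)
T=np.array(c["world_from_camera"]);print(T.round(2).tolist())
m=(W[...,2]>58)&(W[...,2]<74)&(np.hypot(W[...,0]-448,W[...,1]+110.5)<45)
n,l,st,ce=cv2.connectedComponentsWithStats(m.astype(np.uint8))
for i in range(1,n):
    if st[i,4]>100:
        q=W[l==i];print(st[i],q.mean(0).round(1),cv2.minAreaRect(q[:,:2].astype(np.float32)))
E
```

```text
t 2.1 pos [ 446.7 -108.7  151.1] rpy [-1.800e+02 -1.000e-01 -1.733e+02] F [ 0.4 -0.4  0.8] op 85.4 | turn units -0.05 then shift units [-0.029 -0.048  2.953]
[[-0.12, -0.94, -0.31, 366.24], [0.99, -0.11, -0.04, -119.16], [-0.0, -0.31, 0.95, 293.62], [0.0, 0.0, 0.0, 1.0]]
[237 197  12  40 428] [ 450.  -135.    65.3] ((451.1161804199219, -135.3669891357422), (29.02547264099121, 8.26672649383545), 6.108238697052002)
[300 197  12  40 430] [444.4 -88.4  65.3] ((445.1512451171875, -88.10010528564453), (28.901641845703125, 8.162495613098145), 8.338223457336426)
```

View pics/w1.png

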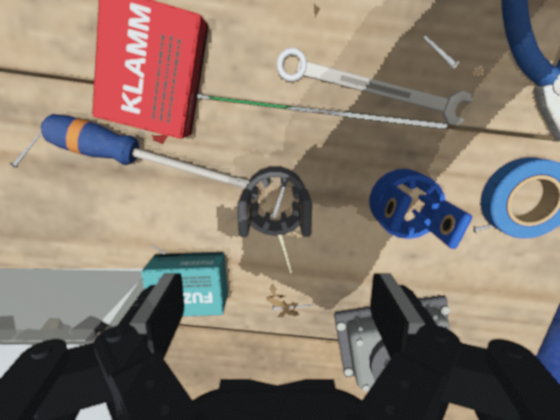

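The wrist view shows the dark yoke's ears at (243,217) and (307,217), symmetric about the tool's plane. The carton and the blue yoke are clear of the fingers. I'll descend onto the yoke.

Emit:
carry_out([
  [[-0.03,-0.07,0.5,-0.1],[0,0,0.6,0],[0,0,0.6,0],[0,0,0.5,0],[0,0,0.4,0],[0,0,0.25,0],[0,0,0.1,0],[0,0,0,0]],
])

```text
time_s: 2.82
ee_pos: [449.2, -111.2, 33.7]
eef_rot: [180.0, 0.0, -172.7]
force: [-0.6, 0.0, 0.9]
opening: 85.3
gripper_force: 0.0
```

```bash
python3 -c "
from h import *
go(448.1,-111.5,33,187.2)"
```

```text
t 2.82 pos [ 449.2 -111.2   33.7] rpy [ 180.     0.  -172.7] F [-0.6  0.   0.9] op 85.3 | turn units 0.02 then shift units [ 0.028 -0.004  0.018]
```

Emit:
carry_out([
  [[0.02,0,0,0],[0,0,0,0],[0,0,0,0],[0,0,0,0],[0,0,0,0],[0,0,0,0],[0,0,0,0],[0,0,0,0]],
], claw=0, newtons=50)

```text
time_s: 3.48
ee_pos: [448.6, -110.9, 34.4]
eef_rot: [180.0, 0.1, -172.7]
force: [-3.7, 5.7, 16.0]
opening: 55.4
gripper_force: 49.5
```

Emit:
carry_out([
  [[0,0,-0.1,0],[0,0,-0.3,0],[0,0,-0.6,0],[0,0,-0.8,0],[0,0,-0.8,0],[0,0,-0.7,0],[0,0,-0.3,0],[0,0,0,0]],
])

```text
time_s: 4.15
ee_pos: [449.1, -111.5, 180.1]
eef_rot: [-180.0, 0.3, -172.7]
force: [0.7, -0.6, -4.7]
opening: 55.2
gripper_force: 55.6
```

```bash
python3 -c "
from h import *
s=r.get_state();print(s['gripper_force'],s['torque'])
go(589.8,32.6,160,198.2)"
```

```text
55.56079387664795 [-0.00350565 -0.03799421 -0.00435761]
t 4.15 pos [ 449.1 -111.5  180.1] rpy [-180.     0.3 -172.7] F [ 0.7 -0.6 -4.7] op 55.2 | turn units -2.19 then shift units [-4.465  2.323  0.503]
```

Emit:
carry_out([
  [[0,0,0,-1],[0,0,0,-1],[-0.5,0.25,0,-0.2],[-0.9,0.4,0,0],[-1,0.5,0,0],[-1,0.5,0,0],[-0.7,0.4,0,0],[-0.3,0.2,0,0]],
])

```text
time_s: 4.82
ee_pos: [584.5, 28.8, 175.5]
eef_rot: [180.0, -0.1, -161.5]
force: [-0.7, 0.0, -3.6]
opening: 55.2
gripper_force: 55.3
```

Emit:
carry_out([
  [[0,0,0,0],[0,0,0,0]],
])

```text
time_s: 4.98
ee_pos: [582.3, 24.9, 175.8]
eef_rot: [-180.0, -0.1, -161.7]
force: [-0.2, -0.4, -4.1]
opening: 55.1
gripper_force: 55.3
```

```bash
python3 - <<'E'
from h import *
go(589.8,32.6,140,198.2)
p,d,c=snap("wrist");cv2.imwrite("pics/w2.png",p[...,::-1]);W=pts(d,c)
p,d,c=snap("side");cv2.imwrite("pics/s2.png",cv2.resize(p[90:250,220:400],None,fx=4,fy=3.7)[...,::-1])
m=(np.abs(W[...,0]-590)<90)&(np.abs(W[...,1]-32)<90)
for lo,hi in((41,47),(25,37),(70,77),(80,97),(6,24)):
    q=W[m&(W[...,2]>lo)&(W[...,2]<hi)]
    if len(q)>20: print(lo,hi,len(q),cv2.minAreaRect(q[:,:2].astype(np.float32)))
E
```

```text
t 4.98 pos [582.3  24.9 175.8] rpy [-1.800e+02 -1.000e-01 -1.617e+02] F [-0.2 -0.4 -4.1] op 55.1 | turn units 0.02 then shift units [-0.238  0.124  0.895]
41 47 1520 ((581.76220703125, 32.27743911743164), (65.79693603515625, 51.496337890625), 79.48735809326172)
25 37 2654 ((588.7145385742188, 33.624969482421875), (76.9664306640625, 100.96331787109375), 17.539459228515625)
70 77 176 ((588.6298217773438, 36.1378173828125), (44.08137893676758, 32.11592102050781), 13.201404571533203)
80 97 354 ((595.5476684570312, 34.99406814575195), (18.69420623779297, 25.890365600585938), 12.833978652954102)
6 24 1896 ((589.3204956054688, 31.180431365966797), (82.76483154296875, 114.7427749633789), 17.714820861816406)
```

View pics/w2.png

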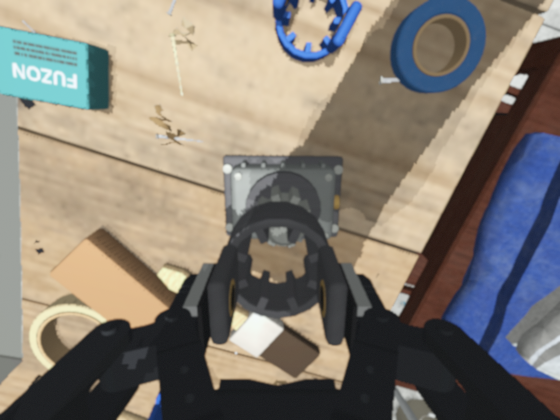

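View pics/s2.png

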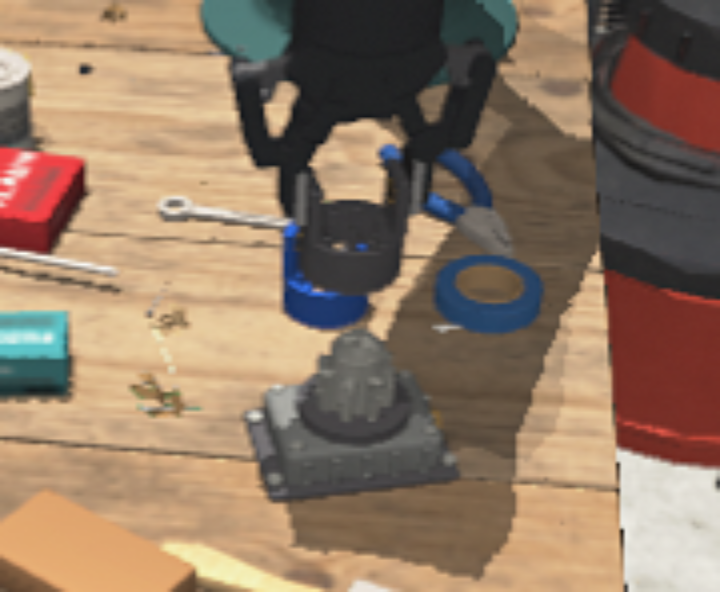

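The wrist and side views show the yoke upright in the fingers, just short of the shaft. The foot measures 83 x 115 mm at yaw 17.7°, which agrees with the top view. I'll centre the yoke over the shaft and lower it.

Emit:
carry_out([
  [[-0.1,0.05,0,0],[-0.13,0.06,0,0],[0,0,0.3,0],[0,0,0.3,0],[0,0,0.2,0],[0,0,0.1,0],[0,0,0,0],[0,0,0,0]],
])

```text
time_s: 5.75
ee_pos: [590.1, 31.5, 141.1]
eef_rot: [-180.0, -0.0, -161.8]
force: [-0.6, -0.8, -4.1]
opening: 55.1
gripper_force: 55.4
```

```bash
python3 -c "
from h import *
go(589.5,32.2,122,197.9)"
```

```text
t 5.75 pos [590.1  31.5 141.1] rpy [-180.    -0.  -161.8] F [-0.6 -0.8 -4.1] op 55.1 | turn units 0.07 then shift units [0.009 0.021 0.477]
```

Emit:
carry_out([
  [[0,0,0.15,0],[0,0,0.15,0],[0,0,0.1,0],[0,0,0.08,0],[0,0,0,0]],
])

```text
time_s: 6.17
ee_pos: [589.8, 31.7, 121.3]
eef_rot: [180.0, -0.1, -161.7]
force: [-0.5, -0.4, -4.4]
opening: 55.1
gripper_force: 55.4
```

Emit:
carry_out([
  [[0,0,0.1,0],[0,0,0.05,0],[0,0,0,0]],
])

```text
time_s: 6.42
ee_pos: [590.0, 31.7, 115.7]
eef_rot: [-180.0, -0.0, -161.7]
force: [-0.3, 0.6, -3.5]
opening: 55.3
gripper_force: 55.4
```

Emit:
carry_out([
  [[0,0,0.08,0],[0,0,0.05,0],[0,0,0,0]],
])

```text
time_s: 6.67
ee_pos: [590.0, 31.7, 110.5]
eef_rot: [180.0, -0.0, -161.7]
force: [-0.4, 0.7, -4.0]
opening: 55.7
gripper_force: 55.4
```

Emit:
carry_out([
  [[0,0,0.03,0],[0,0,0,0]],
])

```text
time_s: 6.83
ee_pos: [590.2, 31.7, 109.6]
eef_rot: [-180.0, -0.0, -161.7]
force: [0.2, -0.4, -3.8]
opening: 55.1
gripper_force: 55.4
```

Emit:
carry_out([
  [[0,0,0.03,0],[0,0,0,0]],
])

```text
time_s: 7.0
ee_pos: [590.3, 31.7, 108.5]
eef_rot: [-180.0, 0.0, -161.7]
force: [0.3, 0.6, -3.7]
opening: 55.1
gripper_force: 55.5
```

Emit:
carry_out([
  [[0,0,0.02,0],[0,0,0,0]],
])

```text
time_s: 7.17
ee_pos: [590.5, 31.7, 108.3]
eef_rot: [180.0, 0.0, -161.7]
force: [-3.4, 0.8, 6.3]
opening: 55.2
gripper_force: 56.9
```

Emit:
carry_out([
  [[0.015,0,0,-0.6],[0,0,0,-0.6],[0,0,0,-0.6],[0,0,0,-0.6],[0,0,0,0]],
])

```text
time_s: 7.58
ee_pos: [590.0, 31.3, 108.1]
eef_rot: [-180.0, 0.1, -149.6]
force: [-0.1, 0.3, 1.1]
opening: 55.1
gripper_force: 55.7
```

Emit:
carry_out([
  [[0,0,0,-0.4],[0,0,0,0]],
])

```text
time_s: 7.75
ee_pos: [589.9, 31.4, 107.9]
eef_rot: [-180.0, 0.0, -147.8]
force: [0.9, -0.8, -1.4]
opening: 55.2
gripper_force: 55.6
```

Emit:
carry_out([
  [[0,0,0,-0.4],[0,0,0,0]],
])

```text
time_s: 7.92
ee_pos: [589.4, 31.6, 107.5]
eef_rot: [180.0, -0.0, -145.8]
force: [-0.2, -0.0, -4.5]
opening: 55.7
gripper_force: 55.4
```

Emit:
carry_out([
  [[0,0,0,-0.3],[0,0,0.04,0],[0,0,0,0]],
])

```text
time_s: 8.17
ee_pos: [589.4, 31.6, 105.7]
eef_rot: [180.0, -0.0, -144.3]
force: [-0.3, 0.2, -4.3]
opening: 55.4
gripper_force: 55.4
```

Emit:
carry_out([
  [[0,0,0.04,0],[0,0,0,0]],
])

```text
time_s: 8.33
ee_pos: [589.5, 31.6, 104.2]
eef_rot: [180.0, -0.0, -144.3]
force: [-0.8, 1.2, -3.5]
opening: 55.2
gripper_force: 55.4
```

Meshed and sliding freely. I'll lower it to about 80 (home is expected near TCP z 78).

Emit:
carry_out([
  [[0,0,0.08,0],[0,0,0.08,0],[0,0,0.08,0],[0,0,0.05,0],[0,0,0,0]],
])

```text
time_s: 8.75
ee_pos: [589.3, 31.5, 92.3]
eef_rot: [180.0, -0.0, -144.2]
force: [-1.1, 0.9, -3.6]
opening: 55.6
gripper_force: 55.4
```

Emit:
carry_out([
  [[0,0,0.08,0],[0,0,0.08,0],[0,0,0.07,0],[0,0,0.04,0],[0,0,0,0]],
])

```text
time_s: 9.17
ee_pos: [589.5, 31.5, 81.7]
eef_rot: [180.0, -0.0, -144.2]
force: [0.0, 0.6, -4.0]
opening: 55.4
gripper_force: 55.4
```

Emit:
carry_out([
  [[0,0,0.05,0],[0,0,0.02,0],[0,0,0,0]],
])

```text
time_s: 9.42
ee_pos: [590.0, 31.5, 80.7]
eef_rot: [180.0, 0.1, -144.2]
force: [-9.7, -0.6, 22.6]
opening: 55.5
gripper_force: 58.8
```

Emit:
carry_out([
  [[0,0,0.02,0],[0,0,0,0]],
])

```text
time_s: 9.58
ee_pos: [590.1, 31.6, 80.5]
eef_rot: [180.0, 0.1, -144.2]
force: [-13.7, 0.5, 33.2]
opening: 55.4
gripper_force: 60.0
```

Emit:
carry_out([
  [[0,0,-0.03,0],[0,0,-0.01,0],[0,0,0,0]],
])

```text
time_s: 9.83
ee_pos: [589.8, 31.5, 81.0]
eef_rot: [-180.0, 0.0, -144.2]
force: [-6.0, 0.3, 11.8]
opening: 55.1
gripper_force: 57.1
```

```bash
python3 - <<'E'
from h import *
s=r.get_state();print(s["force"],s["torque"],s["ee_pos"])
p,d,c=snap("side");cv2.imwrite("pics/s3.png",cv2.resize(p[120:240,230:380],None,fx=5,fy=5,interpolation=cv2.INTER_CUBIC)[...,::-1])
E
```

```text
[-5.98790105  0.28842659 11.77341447] [0.00739491 1.27059032 0.01546899] [589.83522565  31.52291131  81.01245118]
```

View pics/s3.png

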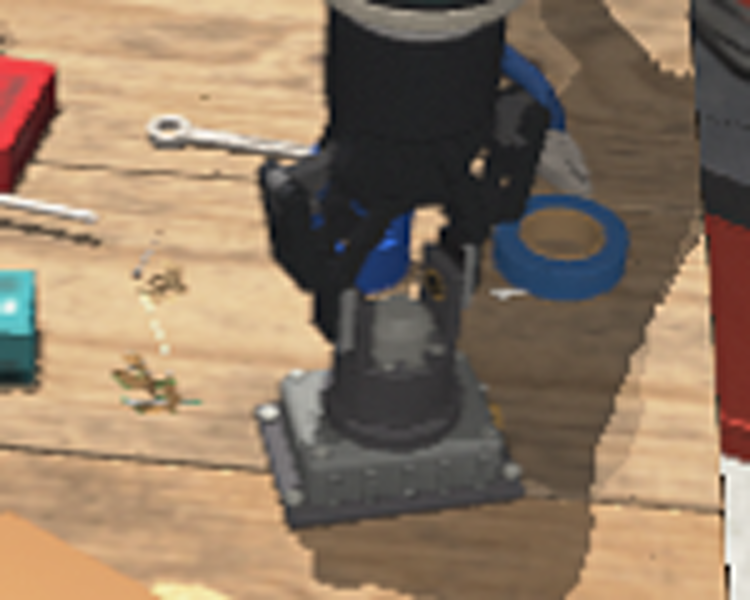

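The yoke looks nearly seated, but the TCP stopped about 2.5 mm above the expected height. I'll check the heights with depth.

```bash
python3 - <<'E'
from h import *
for n in("wrist","side","top"):
    p,d,c=snap(n);W=pts(d,c)
    R=np.hypot(W[...,0]-589.5,W[...,1]-32);z=W[...,2]
    f=lambda m:(int(m.sum()),np.median(z[m]).round(2) if m.any() else None)
    print(n,"nose",f((R<9)&(z>85)&(z<105)),"sleeve top",f((R>24)&(R<28)&(z>66)&(z<82)),"collar",f((R>30)&(R<33.5)&(z>38)&(z<50)),"housing",f((R>36)&(R<50)&(z>28)&(z<38)),"ear",f((R>18)&(R<32)&(z>104)&(z<120)))
E
```

```text
wrist nose (1061, np.float64(93.61)) sleeve top (1567, np.float64(76.15)) collar (1009, np.float64(43.4)) housing (3610, np.float64(33.23)) ear (3762, np.float64(112.66))
side nose (29, np.float64(93.42)) sleeve top (40, np.float64(74.88)) collar (72, np.float64(43.37)) housing (252, np.float64(32.65)) ear (86, np.float64(111.63))
top nose (0, None) sleeve top (0, None) collar (0, None) housing (31, np.float64(33.27)) ear (0, None)
```

The gap is really about 2.5 mm, so the yoke is binding, with a sideways force toward -x. I'll lift slightly, ease about 0.7 mm toward -x and retry with a little rocking.

Emit:
carry_out([
  [[0,0,-0.05,0],[0.014,0.01,0,0],[0,0,0,0]],
])

```text
time_s: 10.28
ee_pos: [589.0, 31.7, 82.2]
eef_rot: [-180.0, 0.0, -144.2]
force: [0.2, 0.4, -3.7]
opening: 55.3
gripper_force: 55.4
```

```bash
python3 - <<'E'
from h import *
s=r.get_state();print(s["force"],s["torque"],s["ee_pos"])
p,d,c=snap("wrist");W=pts(d,c)
z=W[...,2]
def plane(lab,lo,hi,r0,r1):
    R=np.hypot(W[...,0]-589.5,W[...,1]-32);q=W[(R>r0)&(R<r1)&(z>lo)&(z<hi)]
    A=np.c_[q[:,:2]-[589.5,32],np.ones(len(q))];x=np.linalg.lstsq(A,q[:,2],rcond=None)[0];e=abs(A@x-q[:,2])<1.5
    x=np.linalg.lstsq(A[e],q[e,2],rcond=None)[0];print(lab,len(q),"slope",x[:2].round(4),"z",x[2].round(2))
plane("collar",38,50,30,33.5);plane("sleeve",70,84,22,28);plane("housing",28,38,36,52);plane("ears",106,122,18,34)
q=W[(np.hypot(W[...,0]-589.5,W[...,1]-32)<45)&(z>108)&(z<122)];print(cv2.minAreaRect(q[:,:2].astype(np.float32)))
q=W[(np.hypot(W[...,0]-589.5,W[...,1]-32)<20)&(z>90)&(z<97)];print("nose",cv2.minEnclosingCircle(q[:,:2].astype(np.float32)))
E
```

```text
[ 0.18614407  0.39535906 -3.70940405] [ 0.13580334 -0.1339716   0.00692659] [589.01252474  31.65942835  82.1973299 ]
collar 999 slope [0.0105 0.0028] z 43.64
sleeve 1995 slope [-0.008   0.0063] z 77.21
housing 3820 slope [0.0127 0.0064] z 33.34
ears 3992 slope [0.0203 0.0214] z 113.95
((589.2182006835938, 30.646648406982422), (30.507627487182617, 82.78093719482422), 35.40857696533203)
nose ((587.5125732421875, 34.54709243774414), 16.91024398803711)
```

Emit:
carry_out([
  [[0,0,0.04,0],[0,0,0.02,0],[0,0,0,0]],
])

```text
time_s: 10.58
ee_pos: [589.4, 31.6, 80.8]
eef_rot: [180.0, 0.1, -144.2]
force: [-8.6, 0.6, 20.7]
opening: 55.0
gripper_force: 58.6
```

Emit:
carry_out([
  [[0,0,0,-0.2],[0,0,0,0.4],[0,0,0,-0.2],[0,0,0,0]],
])

```text
time_s: 10.92
ee_pos: [589.4, 31.6, 80.8]
eef_rot: [-180.0, 0.1, -144.2]
force: [-8.9, 0.1, 20.4]
opening: 55.1
gripper_force: 58.4
```

Emit:
carry_out([
  [[0,0,-0.03,0],[0,0,0,0],[0,0,0,0],[0,0,0,0],[0,0,0,0],[0,0,0,0]],
], claw=0.85)

```text
time_s: 11.42
ee_pos: [588.9, 31.5, 80.8]
eef_rot: [-180.0, -0.0, -144.2]
force: [0.5, 0.2, 0.2]
opening: 72.3
gripper_force: 0.0
```

```bash
cat > chk.py <<'E'
from h import *
s=r.get_state();print(s["force"],s["torque"],s["ee_pos"],s["opening"])
for n in ("wrist","side"):
    p,d,c=snap(n);W=pts(d,c)
    z=W[...,2]
    def plane(lab,lo,hi,r0,r1):
        R=np.hypot(W[...,0]-589.5,W[...,1]-32);q=W[(R>r0)&(R<r1)&(z>lo)&(z<hi)]
        if len(q)<30: return
        A=np.c_[q[:,:2]-[589.5,32],np.ones(len(q))];x=np.linalg.lstsq(A,q[:,2],rcond=None)[0];e=abs(A@x-q[:,2])<1.5
        x=np.linalg.lstsq(A[e],q[e,2],rcond=None)[0];print(n,lab,len(q),"slope",x[:2].round(4),"z",x[2].round(2),"med",np.median(q[:,2]).round(2))
    plane("collar",38,50,30,33.5);plane("sleeve",68,82,22,28);plane("nose",88,98,0,9);plane("ears",105,120,18,30)
    m=(np.hypot(W[...,0]-589.5,W[...,1]-32)<36)&(z>106)&(z<117)
    k,l,st,ce=cv2.connectedComponentsWithStats(m.astype(np.uint8))
    for i in range(1,k):
        if st[i,4]>60: q=W[l==i];print("ear",st[i,4],q.mean(0).round(1),cv2.minAreaRect(q[:,:2].astype(np.float32)))
cv2.imwrite("pics/last_side.png",cv2.resize(p[120:240,230:380],None,fx=5,fy=5,interpolation=cv2.INTER_CUBIC)[...,::-1])
E
python3 chk.py
```

```text
[0.4589062  0.17049243 0.17515513] [ 0.05791278 -0.03742435 -0.00346009] [588.91240852  31.53012099  80.77987931] 72.29677900680997
wrist collar 1008 slope [0.0083 0.0019] z 43.59 med 43.38
wrist sleeve 2042 slope [0.0087 0.0091] z 76.25 med 76.18
wrist nose 1065 slope [0.0083 0.0015] z 93.62 med 93.63
wrist ears 2897 slope [0.0474 0.0344] z 112.62 med 112.75
ear 1436 [601.2  10.5 112.1] ((603.2702026367188, 11.236715316772461), (31.073055267333984, 8.472126007080078), 36.38240432739258)
ear 1476 [573.9  48.2 112.2] ((575.264892578125, 49.760162353515625), (30.28636932373047, 8.732640266418457), 36.33079147338867)
ear 230 [568.8  60.7 111.7] ((568.8226318359375, 60.74385452270508), (14.786988258361816, 0.9348886013031006), 36.737918853759766)
side collar 67 slope [ 0.025  -0.0175] z 43.04 med 43.48
side sleeve 51 slope [-0.068  -0.0178] z 76.41 med 75.73
side nose 30 slope [0.0261 0.0734] z 93.2 med 93.02
side ears 77 slope [-0.095  -0.0682] z 111.03 med 111.08
```

The released yoke stands level but still about 2.6 mm up. I'll regrip and rock it further under light pressure.

Emit:
carry_out([
  [[0,0,0,0],[0,0,0,0],[0,0,0,0],[0,0,0,0],[0,0,0,0],[0,0,0,0]],
], claw=0, newtons=40)

```text
time_s: 12.02
ee_pos: [589.0, 31.5, 81.0]
eef_rot: [-180.0, 0.0, -144.2]
force: [-0.9, -0.5, 3.9]
opening: 55.5
gripper_force: 42.9
```

Emit:
carry_out([
  [[0,0,0.02,0.5],[0,0,0,0.5],[0,0,0,0.5],[0,0,0,0]],
])

```text
time_s: 12.35
ee_pos: [589.0, 31.6, 80.8]
eef_rot: [180.0, 0.0, -151.9]
force: [-5.7, -0.3, 15.3]
opening: 55.3
gripper_force: 44.4
```

```bash
python3 chk.py
```

```text
[-5.66321177 -0.28449104 15.32481601] [0.05892999 1.31631897 0.06543642] [589.04213284  31.61827002  80.7833575 ] 55.289632717540606
wrist collar 1025 slope [0.0154 0.0026] z 43.72 med 43.4
wrist sleeve 2079 slope [0.0074 0.0036] z 76.0 med 75.98
wrist nose 1061 slope [0.0047 0.0027] z 93.64 med 93.63
wrist ears 3371 slope [0.0405 0.0231] z 112.66 med 112.67
ear 1785 [598.4   7.7 112.1] ((600.6461791992188, 9.541780471801758), (30.007177352905273, 13.310003280639648), 41.341827392578125)
ear 1874 [574.9  51.1 112.1] ((577.9005737304688, 51.898170471191406), (29.21210479736328, 14.548415184020996), 12.879986763000488)
side collar 69 slope [ 0.0051 -0.0237] z 43.72 med 43.69
side sleeve 42 slope [-0.0149  0.0073] z 75.94 med 75.75
side nose 30 slope [0.0536 0.0234] z 93.25 med 93.17
side ears 73 slope [-0.0587 -0.024 ] z 112.01 med 112.04
ear 61 [580.2  53.4 111.5] ((578.6931762695312, 55.38833999633789), (28.457637786865234, 18.334882736206055), 27.893543243408203)
```

```bash
python3 - <<'E'
from h import *
p,d,c=snap("wrist");a=p[130:400,150:420]
q,_,_=snap("side")
b=q[150:235,265:350]
o=np.hstack([cv2.resize(a,(400,590)) if 0 else cv2.resize(a,(400,400),interpolation=cv2.INTER_CUBIC),cv2.resize(b,(400,400),interpolation=cv2.INTER_CUBIC)])
cv2.imwrite("pics/x.png",cv2.convertScaleAbs(o,alpha=1.6,beta=15)[...,::-1])
E
```

```text
(no output)
```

View pics/x.png

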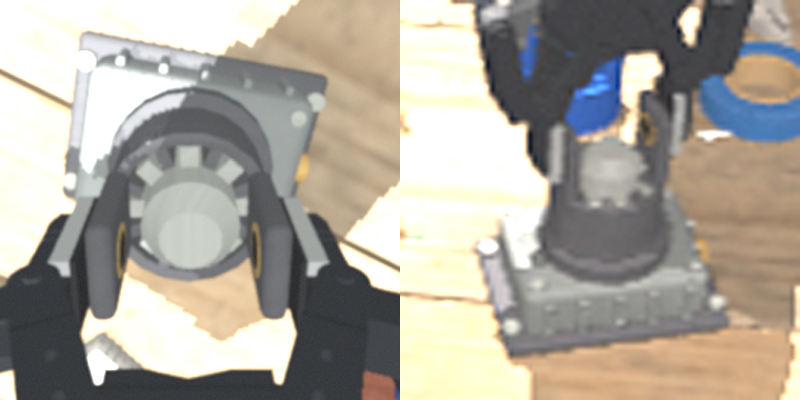

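The wrist crop shows the meshed splines, one at the top centre (185,155), with their ends recessed a little below the sleeve rim. So a spline also lies under each ear. By the given sizes the ears start 27 mm up at 20 mm radius and the splines reach 30 mm up at 23 mm radius, which may be the stop. I'll measure the gap precisely, away from the ears.

```bash
cat > gap.py <<'E'
from h import *
yaw=r.get_state()["eef_rot"][2]; t=np.radians(yaw)
D=[];c=imaging.get_calibration("wrist")
for _ in range(8): D.append(imaging.snapshot("wrist")[1])
d=np.median(D,0);W=pts(d,c);z=W[...,2]
dx,dy=W[...,0]-589.4,W[...,1]-31.7;X=dx*np.cos(t)+dy*np.sin(t);Y=dx*np.sin(t)-dy*np.cos(t);R=np.hypot(X,Y)
def f(l,m): q=z[m]; print(l,len(q),np.percentile(q,[10,25,50,75,90]).round(2))
f("collar",(R>30.5)&(R<33)&(z>38)&(z<50))
for s in(1,-1): f(f"sleeve {s}",(R>25.5)&(R<28)&(abs(Y)<14)&(X*s>0)&(z>66)&(z<85))
f("spline ends",(R>17.5)&(R<22)&(abs(Y)<13)&(z>66)&(z<79))
f("nose tip",(R<8)&(z>85)&(z<105))
for s in(1,-1): f(f"ear {s}",(abs(X)<12)&(Y*s>22)&(Y*s<26)&(z>105)&(z<120))
E
python3 gap.py
```

```text
collar 749 [42.92 43.26 43.51 43.7  43.87]
sleeve 1 325 [75.42 75.67 75.88 76.06 76.23]
sleeve -1 223 [76.2  76.39 76.53 76.66 76.76]
spline ends 428 [69.77 73.17 73.66 75.89 76.17]
nose tip 842 [93.33 93.48 93.63 93.78 93.91]
ear 1 497 [112.73 112.98 113.2  113.4  113.56]
ear -1 533 [112.56 112.87 113.13 113.33 113.49]
```

Emit:
carry_out([
  [[0.03,0,0,0],[0,0,0,0]],
])

```text
time_s: 13.12
ee_pos: [588.8, 31.5, 80.9]
eef_rot: [-180.0, 0.1, -151.7]
force: [1.7, 3.0, 10.0]
opening: 55.3
gripper_force: 43.5
```

Emit:
carry_out([
  [[-0.03,0.03,0,0],[0,0,0,0]],
])

```text
time_s: 13.28
ee_pos: [589.0, 31.8, 80.8]
eef_rot: [-179.9, 0.0, -151.8]
force: [-1.6, -4.9, 12.6]
opening: 55.3
gripper_force: 44.1
```

Emit:
carry_out([
  [[-0.03,-0.03,0,0],[0,0,0,0]],
])

```text
time_s: 13.45
ee_pos: [589.4, 31.8, 80.7]
eef_rot: [179.9, -0.1, -151.8]
force: [-11.1, -2.5, 20.8]
opening: 56.0
gripper_force: 45.1
```

Emit:
carry_out([
  [[0.03,-0.03,0,0],[0,0,0,0]],
])

```text
time_s: 13.62
ee_pos: [589.2, 31.5, 80.7]
eef_rot: [179.9, 0.0, -151.7]
force: [-8.8, 4.9, 17.6]
opening: 55.3
gripper_force: 44.5
```

Emit:
carry_out([
  [[0,0.03,0,0],[0,0,0,0]],
])

```text
time_s: 13.78
ee_pos: [589.1, 31.7, 80.8]
eef_rot: [180.0, 0.0, -151.7]
force: [-5.5, 1.8, 15.2]
opening: 55.6
gripper_force: 44.1
```

Emit:
carry_out([
  [[0,0,0.02,0],[0,0,0.02,0],[0,0,0,0],[0,0,0,0]],
], newtons=90)

```text
time_s: 14.12
ee_pos: [589.3, 31.7, 80.4]
eef_rot: [180.0, 0.1, -151.7]
force: [-14.3, 1.2, 39.3]
opening: 54.7
gripper_force: 91.8
```

```bash
python3 gap.py
```

```text
collar 763 [42.96 43.24 43.47 43.69 43.87]
sleeve 1 414 [69.73 74.58 75.34 75.59 75.81]
sleeve -1 226 [75.76 75.87 76.03 76.19 76.37]
spline ends 437 [69.92 73.16 73.68 75.47 75.76]
nose tip 847 [93.34 93.46 93.61 93.76 93.92]
ear 1 499 [112.28 112.56 112.8  112.96 113.1 ]
ear -1 539 [112.11 112.39 112.66 112.87 113.03]
```

Emit:
carry_out([
  [[0,0,-0.04,0],[0,0,-0.03,0],[0,0,0,0],[0,0,0,0]],
])

```text
time_s: 14.85
ee_pos: [588.9, 31.6, 81.2]
eef_rot: [180.0, -0.0, -151.7]
force: [-2.0, -0.3, 4.4]
opening: 54.8
gripper_force: 95.4
```

```bash
python3 gap.py
```

```text
collar 750 [42.93 43.27 43.5  43.7  43.85]
sleeve 1 317 [75.75 75.93 76.11 76.29 76.46]
sleeve -1 217 [76.41 76.6  76.72 76.88 77.05]
spline ends 433 [69.85 73.19 73.71 76.09 76.4 ]
nose tip 839 [93.31 93.46 93.62 93.77 93.91]
ear 1 493 [112.97 113.24 113.41 113.61 113.78]
ear -1 528 [112.89 113.13 113.37 113.55 113.7 ]
```

The stop springs back under load: the gap is 2.1 mm at 43 N, 2.6 mm at 19 N and 2.8 mm at 8 N. So the ears are resting on the spline ends, about 3 mm up, which is as far as this geometry goes, and more force isn't warranted. I'll now turn the yoke parallel to the long side.

Emit:
carry_out([
  [[0,0,0.01,0.5],[0,0,0,0.5],[0,0,0,0.5],[0,0,0,0.5],[0,0,0,0.1],[0,0,0,0],[0,0,0,0]],
])

```text
time_s: 15.83
ee_pos: [588.9, 31.8, 81.2]
eef_rot: [180.0, -0.0, -162.2]
force: [-4.6, 2.5, 9.7]
opening: 54.9
gripper_force: 96.7
```

```bash
python3 - <<'E'
from h import *
exec(open("gap.py").read())
s=r.get_state();print(s["force"],s["torque"],s["ee_pos"],s["eef_rot"])
m=(np.abs(W[...,0]-590)<90)&(np.abs(W[...,1]-32)<90)
for lo,hi in((28,37),(6,24)):
    q=W[m&(z>lo)&(z<hi)];print(cv2.minAreaRect(q[:,:2].astype(np.float32)))
E
```

```text
collar 746 [43.01 43.28 43.49 43.72 43.91]
sleeve 1 335 [75.4  75.8  76.02 76.25 76.4 ]
sleeve -1 226 [76.32 76.44 76.61 76.76 76.88]
spline ends 437 [69.96 73.12 73.65 76.01 76.3 ]
nose tip 839 [93.3  93.45 93.61 93.75 93.9 ]
ear 1 495 [112.93 113.15 113.35 113.55 113.67]
ear -1 529 [112.76 113.05 113.28 113.46 113.63]
[-4.56128353  1.36021767  9.72497707] [0.49420056 1.07388372 0.12447155] [588.89671952  31.75020898  81.16286692] [ 1.79980742e+02 -1.12750489e-05 -1.62226576e+02]
((580.9595336914062, 28.702739715576172), (55.39616394042969, 95.6390380859375), 18.138269424438477)
((585.3162841796875, 30.031349182128906), (74.17479705810547, 115.12041473388672), 16.9969539642334)
```

Emit:
carry_out([
  [[0,0,0,0],[0,0,0,0],[0,0,0,0],[0,0,0,0],[0,0,0,0],[0,0,0,0],[0,0,0,0],[0,0,0,0]],
], claw=1)

```text
time_s: 16.9
ee_pos: [588.9, 31.5, 80.9]
eef_rot: [-180.0, -0.0, -162.2]
force: [-0.3, -0.4, 0.1]
opening: 85.3
gripper_force: 0.0
```

```bash
python3 gap.py; python3 chk.py | grep -v plane
```

```text
collar 747 [42.99 43.25 43.48 43.69 43.88]
sleeve 1 348 [75.03 75.85 76.09 76.3  76.49]
sleeve -1 225 [76.46 76.63 76.82 76.97 77.12]
spline ends 436 [69.88 73.16 73.72 76.15 76.39]
nose tip 847 [93.3  93.44 93.59 93.75 93.9 ]
ear 1 502 [113.07 113.28 113.49 113.69 113.84]
ear -1 533 [112.94 113.17 113.41 113.59 113.78]
[-0.29344406  0.27423793  0.32267588] [ 0.02669624 -0.00142088  0.06235467] [588.95564592  31.51184079  80.91375576] 85.3796423722728
wrist collar 1047 slope [0.0139 0.0014] z 43.68 med 43.43
wrist sleeve 2146 slope [0.0089 0.0059] z 76.24 med 76.2
wrist nose 1066 slope [0.0076 0.006 ] z 93.61 med 93.6
wrist ears 2895 slope [0.0589 0.0205] z 112.56 med 112.77
ear 1425 [594.4   8.1 112.1] ((596.6780395507812, 8.126688003540039), (30.60469627380371, 8.438203811645508), 17.415189743041992)
ear 1472 [580.   52.4 112.2] ((581.6201171875, 53.54890060424805), (30.012325286865234, 8.837875366210938), 18.083133697509766)
side collar 73 slope [ 0.0068 -0.0325] z 43.5 med 43.72
side sleeve 54 slope [-0.0379  0.0191] z 75.57 med 75.31
side nose 32 slope [-0.0243  0.0411] z 93.29 med 93.11
side ears 69 slope [-0.0738 -0.0481] z 111.97 med 112.3
```

Released and level, with ears at yaw 17.7° against the gearbox's 17.8°. I'll withdraw straight up.

Emit:
carry_out([
  [[0,0,-0.1,0],[0,0,-0.3,0],[0,0,-0.5,0],[0,0,-0.6,0],[0,0,-0.6,0],[0,0,-0.5,0],[0,0,-0.3,0],[0,0,0,0]],
])

```text
time_s: 18.07
ee_pos: [590.1, 31.5, 200.1]
eef_rot: [-180.0, 0.2, -162.2]
force: [-0.4, 1.4, 0.2]
opening: 85.3
gripper_force: 0.0
```

```bash
python3 gap.py; python3 chk.py
```

```text
collar 243 [38.68 43.25 46.15 46.83 47.27]
sleeve 1 151 [67.62 71.46 75.84 78.77 79.33]
sleeve -1 130 [75.77 77.94 79.88 80.31 80.61]
spline ends 75 [72.21 75.36 76.77 77.17 77.61]
nose tip 309 [96.64 96.86 97.1  97.3  97.52]
ear 1 161 [115.89 116.33 116.73 117.14 117.35]
ear -1 180 [115.62 116.24 116.66 117.03 117.25]
[-0.50477239  0.92138831  1.04578184] [-0.02841437  0.02636108  0.00137396] [588.65730195  31.44480739 196.23713829] 85.83368629917372
wrist collar 392 slope [ 0.0074 -0.001 ] z 43.64 med 43.54
wrist sleeve 814 slope [-0.0025 -0.0003] z 75.94 med 76.04
wrist nose 381 slope [-0.0021 -0.0039] z 93.5 med 93.52
wrist ears 837 slope [0.0305 0.009 ] z 112.71 med 112.78
ear 422 [595.1   7.8 112.4] ((596.3318481445312, 7.777412414550781), (29.305173873901367, 8.011641502380371), 17.870624542236328)
ear 422 [580.9  52.7 112.4] ((581.6533203125, 53.07988739013672), (29.406007766723633, 8.070966720581055), 19.534198760986328)
side collar 66 slope [ 0.0133 -0.0106] z 43.48 med 43.86
side sleeve 52 slope [-0.0281  0.018 ] z 75.87 med 75.89
side ears 69 slope [-0.0651 -0.0342] z 112.14 med 112.21
```

The yoke is unchanged after the withdrawal: upright, meshed, ears within about 0.5° of the long side. Handing in.

```bash
python3 -c "
from plant import ticket
print(ticket.finish_job())"
```

```text
the job is handed in; nothing more can be done
None
```

I handed the job in, verdict not shown: the yoke is meshed, released and parallel to the long side within about 1°, but it rests 2.3–2.9 mm above the collar (limit 3 mm), apparently because its ears meet the spline ends.

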